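# Tare the kitchen scale for the middle beaker

### The job

Stand the middle-sized of the three white beakers upright on the scale's pan and let go of it. Then tare the scale: with the black zero knob, bring the red needle exactly onto the blue zero mark, which the beaker's weight has turned round with the dial card, and take your hand away. Leave the other two beakers and the jars where they are.

Things in the scene. Friction and masses are not known exactly. Their poses are not given: they have to be found in the camera images.
- scale: kitchen scale, grey-green housing 234 (x) x 196 (y) x 93 mm high, fixed, on a wooden burner cover with its top at z = 0.0615. Origin: centre of its underside, z up, front towards its own -x. Its front face slopes 32 deg from horizontal, low at the front; on it a round dial (124 mm across, 11 mm off the face) and, right of the dial seen from the front, the zero knob. The round pan is at the back
- pan_middle (a point): middle of the pan's flat surface (118 mm across, inside a lip 6 mm high; pan 142 mm across), 55 mm behind the scale's origin and 111 mm above its underside when empty. The pan is sprung: it sinks 1 mm for each 0.4 N, up to 12 mm. Axes as the scale's
- knob_grip (a point): point on the axis of the round ribbed black zero knob (40 mm diameter), 6 mm below its top, 33 mm off the sloping face, 96 mm from the dial's centre. Turns with the knob; its z axis is the knob's axis, pointing out of the face, 32 deg from vertical. Light friction (0.05 N m): the knob stays where it is left; it turns about 250 deg either way
- needle_tip (a point): tip of the red needle, which turns in the plane of the face under the dial's clear cover, 40.5 mm from its spindle at the dial's centre. Only the knob moves it: it turns the same way as the knob, one third as far
- zero_mark (a point): inner point of the blue wedge on the white graduated card, 40.5 mm from the dial's centre, where the needle tip lies when it points at zero. It is at the top (uphill side) of the dial when the pan is empty; a load turns the card with it anticlockwise (seen from outside), about 0.26 rad per 100 g
- dial_middle (a point): centre of the dial, in the plane in which the needle turns, 6.5 mm off the face; fixed to the scale: x points uphill along the face, z out of the face
- beaker_small: small white stoneware beaker, open and hollow, outside diameter 50 mm, height 54 mm, wall 4.5 mm; origin: centre of its underside, z up
- beaker_middle: middle-sized white stoneware beaker, outside diameter 60 mm, height 66 mm, wall 4.5 mm, weight not known exactly (about 0.2 to 0.33 kg); origin: centre of its underside, z up
- beaker_large: large white stoneware beaker, outside diameter 70 mm, height 78 mm, wall 4.5 mm; origin: centre of its underside, z up
- spice_jar: spice jar with a red cap, 44 mm diameter, 105 mm high, standing on the wooden cover; origin: centre of its underside
- salt: glass salt shaker with a grey top, 44 mm diameter, 90 mm high, standing on the wooden cover; origin: centre of its underside
- sugar: clear jar with a black lid, 79 mm diameter, 154 mm high, standing on the wooden cover; origin: centre of its underside

How it is judged (in metres and radians):
On the way:
1. the middle beaker stands upright on the pan, released (horizontal distance between beaker_middle and pan_middle below 0.045 m and z of beaker_middle in the frame of pan_middle between -0.004 and 0.004 m and angle between beaker_middle's own z axis and vertical below 0.12 rad and contact force between the fingers and beaker_middle below 0.1 N and linear speed of beaker_middle below 0.02 m/s), for 0.3 s.
At the end, for the whole second after the job is handed in: The middle beaker stands upright (within 7 deg), at rest on the pan's flat, within 45 mm of its middle; the needle's tip is within 2.5 mm (half a division) of the zero mark; the other beakers, spice jar, salt shaker and sugar jar are within 30 mm of where they stood (distance between needle_tip and zero_mark below 0.0025 m and horizontal distance between beaker_middle and pan_middle below 0.045 m and z of beaker_middle in the frame of pan_middle between -0.004 and 0.004 m and angle between beaker_middle's own z axis and vertical below 0.12 rad and linear speed of beaker_middle below 0.02 m/s and distance of each of beaker_small, beaker_large, spice_jar, salt, sugar from where it was at the start of the episode below 0.03 m); the robot touches nothing.
It fails at once if the small beaker is moved more than 30 mm (distance of beaker_small from where it was at the start of the episode above 0.03 m).
It fails at once if the large beaker is moved more than 30 mm (distance of beaker_large from where it was at the start of the episode above 0.03 m).
It fails at once if the spice jar is moved more than 30 mm (distance of spice_jar from where it was at the start of the episode above 0.03 m).
It fails at once if the salt shaker is moved more than 30 mm (distance of salt from where it was at the start of the episode above 0.03 m).
It fails at once if the sugar jar is moved more than 30 mm (distance of sugar from where it was at the start of the episode above 0.03 m).
It also fails if it takes over 72 s, if anything falls off the work surface, if the arm or the gripper's body presses on something with over 40 N, if the wrist force passes 120 N, or if a joint passes its speed limit or range.

### The arm

A 6-joint arm with a two-finger parallel gripper is mounted at the origin on a cart in front of the work surface, level with it; the furniture and walls round the work are solid. World frame = base frame: x ahead of the robot, y to its left, z up, the work surface at z = 0. Lengths are in m, angles in degrees, forces in N, time in s.
With the tool pointing down it reaches from about 0.4 to 0.825 m from the base axis. Payload 7 kg.
Tool frame: the origin (TCP) lies at the very end of the fingers, on their centre line; the grasp point (between the pads) lies hold_point_z behind it (hold_point_z is the distance from the TCP to the grasp point, in m); z points along the fingers, y is the direction in which the jaws open and shut (so a half turn about z gives the same grasp; the last joint's range is limited). The gripper opens to 88 mm and grips with 3 to 60 N. Pads are 19 mm wide; open, the fingers measure 130 mm over their backs; the gripper's body (78 mm by 193 mm) begins 47 mm behind the grasp point.
Start: joints at [16.507, 20.546, 0.682, 0, -70.136, -16.507], TCP at [0.675, -0, 0.205] pointing down, gripper open.
Joint ranges: [-176.03, 176.03], [-82.01, 121.73], [-58.28, 71.71], [-173.87, 95.51], [-174.79, -0.11], [-173.66, 173.66]. Speed limits (degrees/s): [136.94, 136.94, 172.46, 180, 180, 180].

### API

Orientations are given as [roll, pitch, yaw] about the fixed x, y, z axes, in that order (R = Rz(yaw) Ry(pitch) Rx(roll)).
In Python, from plant import get_obs, snapshot, close_job, hold_point_z gives the robot as it stands. The module is installed in compiled form; this text tells all that it offers.
- The arm moves only by the tool jog_arm, never from a script. Its argument "commands" is a list of rows, each a list of 4 numbers: the shift along the world's x, y, z in mm, then the turn about the world's z in degrees. In form: [[x, y, z, turn], ...]. A call has exactly 10 rows; each row shifts and turns the commanded pose from where the row before left it; what a row does not reach is not made up. A row lasts 1/12 s, in which the tool goes at most 41.7 mm and 7.16 degrees, less where a joint would pass 70% of its speed; a pose out of reach is approached as far as the arm can. A call is refused whole if a number of a shift passes 41.7 or a number of a turn 7.16, either way. A call with a gripper value outside its range is refused whole. "fingers" is the finger opening in mm, from 0 to 87.6, set as the call begins (left out, the last holds). The fingers move at their own pace and stop on an object; the grip force is fixed at half the most. Time passes only in rows, so rows that do not move let the fingers close, or fill a call up. It gives the time, the measured TCP pose, the force and the opening at its end, in the units of the state.
- get_obs(): the state, without advancing time (a new reading comes with each control period).
- snapshot(name): name is "scene" or "side" or "wrist"; returns a dict with "image" (480x640x3 uint8, red, green, blue), "fov_y" (degrees; the focal length in pixels is half the picture's height over the tangent of half this angle, whatever the lens; pixels are square), "cx", "cy" (the principal point, pixels), "rvec" (rotation vector, rad) and "tvec" (3), from world to camera coordinates, as OpenCV has them; the wrist camera has in their place "mount" (4x4, takes a point from camera to tool coordinates, whose origin is the TCP and whose axes are the flange's). Camera axes: x right, y down, z forward; pixel columns grow to the right and rows downward; lengths in m; the calibration is good to about 2 mm. A picture is of the moment at which its call begins: read the wrist's pose just before it. There is no depth.
- close_job(): hands the job in, once; it reports no verdict.
The state is a dict: "clock": time; "joint_pos": joint angles; "qvel": joint speeds; "tau": joint torques, N m; "tool_pos": TCP position; "orientation": TCP orientation; "force": force on the tool from outside, world axes, zero at the start; "moment": the same for the moment, N m; "opening": finger opening in m.
Only numpy, scipy, OpenCV 4.12 (cv2) and the standard library are available. Lean on these libraries where they do the work, as an engineer would, in place of code of your own. Each camera call takes 0.05 s, during which the arm holds its last target.

## Working session

There is one attempt and no reset: what is moved stays moved. The work goes in short steps, Python scripts to look and compute and a tool call to move; the robot and the scene stay as the last step left them, time stands still between calls to the robot, and variables do not carry over. Pictures are saved under pics/ and viewed, and the job is handed in when it is done.

Besides the shell and the picture viewer there is one more tool, called after "Emit:" as name(argument=value, ...), one argument or row to a line, values as JSON. jog_arm: Moves the arm, as the interface text tells. Its arguments: {"type":"object","properties":{"commands":{"type":"array","items":{"type":"array","items":{"type":"number"}}},"fingers":{"type":"number"}},"required":["commands"]}

```bash
mkdir -p pics; cat > h.py <<'E'
import numpy as np, cv2
from plant import get_obs, snapshot, close_job, hold_point_z
from scipy.spatial.transform import Rotation as R
def shot(name,fn):
    o=get_obs(); s=snapshot(name)
    cv2.imwrite('pics/'+fn+'.png',s['image'][:,:,::-1])
    f=240/np.tan(np.radians(s['fov_y'])/2)
    K=np.array([[f,0,s['cx']],[0,f,s['cy']],[0,0,1]])
    if 'mount' in s:
        T=np.eye(4);T[:3,:3]=R.from_euler('xyz',o['orientation'],degrees=True).as_matrix();T[:3,3]=o['tool_pos']
        C=T@np.array(s['mount'])
    else:
        Rm=cv2.Rodrigues(np.array(s['rvec'],float))[0]
        C=np.eye(4);C[:3,:3]=Rm.T;C[:3,3]=-Rm.T@np.array(s['tvec']).ravel()
    np.savez('pics/'+fn+'.npz',K=K,C=C,image=s['image'])
    return K,C,s['image']
def load(fn):
    d=np.load('pics/'+fn+'.npz');return d['K'],d['C'],d['image']
def ray(K,C,u,v):
    d=C[:3,:3]@np.linalg.inv(K)@np.array([u,v,1.]);return C[:3,3],d/np.linalg.norm(d)
def onz(K,C,u,v,z):
    o,d=ray(K,C,u,v);return o+d*(z-o[2])/d[2]
def onplane(K,C,u,v,p,n):
    o,d=ray(K,C,u,v);return o+d*(np.dot(p-o,n)/np.dot(d,n))
def proj(K,C,P):
    P=np.atleast_2d(P);q=(P-C[:3,3])@C[:3,:3]@K.T;return q[:,:2]/q[:,2:]
E
python3 - <<'E'
from h import *
print(get_obs(),hold_point_z)
for n in ['scene','side','wrist']:
    K,C,_=shot(n,n+'0');print(n,K[0,0],K[0,2],K[1,2],np.round(C,3).tolist())
E
```

```text
{'clock': 0.0, 'joint_pos': array([ 1.65072607e+01,  2.05918256e+01,  6.33772703e-01, -2.25869772e-02,
       -7.01361311e+01, -1.65064454e+01]), 'qvel': array([-0.05333722,  0.02817851,  0.00758309,  0.06513353, -0.03251846,
       -0.04190908]), 'tau': array([-8.00930356e-04, -5.82726967e+01,  2.93058443e+01,  6.99745238e+00,
        6.93249181e-03, -2.06530804e-04]), 'tool_pos': array([ 6.74465499e-01, -1.19920540e-05,  2.04510551e-01]), 'orientation': array([ 1.79903664e+02, -6.40472122e-03, -9.00068715e+01]), 'force': array([0.38370107, 0.15461086, 0.78774049]), 'moment': array([-0.03882323,  0.01030979, -0.00546003]), 'opening': 0.0877071174662409} 0.0188
scene 603.4748393537488 320.59305222591144 234.86503975880964 [[0.858, -0.366, 0.361, 0.067], [-0.514, -0.604, 0.609, -0.544], [-0.005, -0.708, -0.706, 0.977], [0.0, 0.0, 0.0, 1.0]]
side 450.19166005471214 317.39128745701197 232.76917125235204 [[0.992, -0.096, 0.087, 0.447], [-0.129, -0.643, 0.755, -0.535], [-0.016, -0.76, -0.65, 0.733], [0.0, 0.0, 0.0, 1.0]]
wrist 431.5776144570193 320.3904508528708 240.40358328827213 [[-1.0, 0.001, -0.0, 0.675], [0.001, 0.961, 0.276, -0.075], [0.0, 0.276, -0.961, 0.384], [0.0, 0.0, 0.0, 1.0]]
```

View pics/scene0.png

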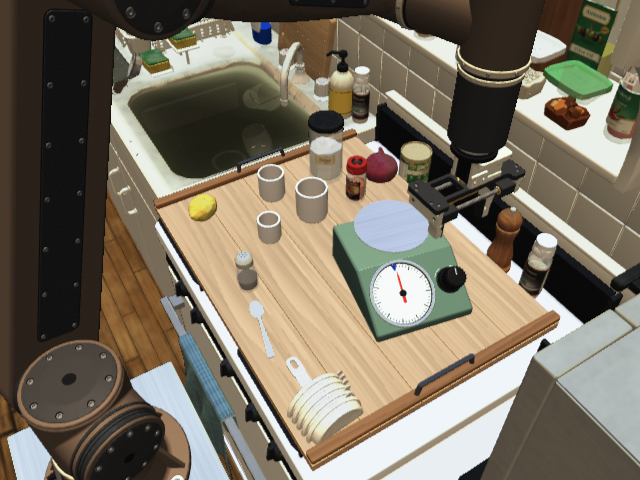

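View pics/side0.png

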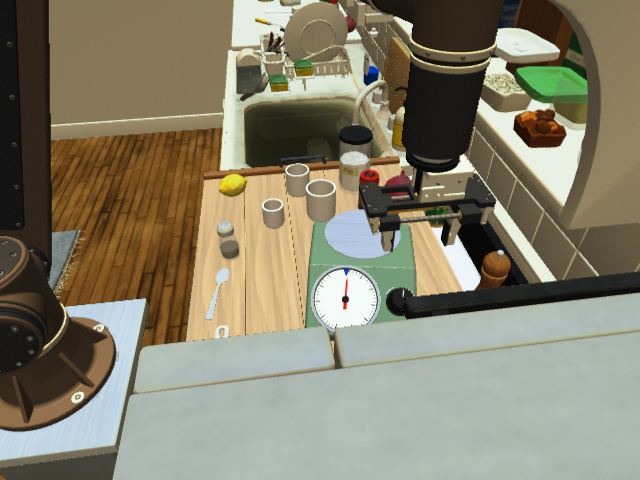

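View pics/wrist0.png

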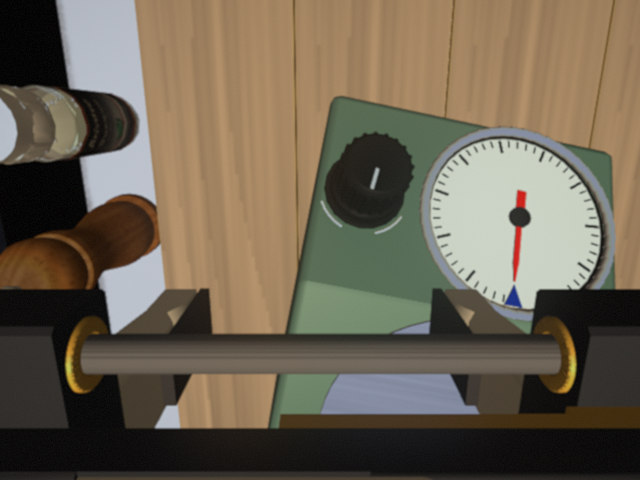

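The scene shows the three beakers: small near (269,227), large (312,200), middle (271,183). The scale's dial is at (403,292) and its knob at (453,280). Next I measure them.

```bash
python3 - <<'E'
from h import *
K,C,im=load('scene0'); a=cv2.resize(im[140:260,190:350],(800,600),interpolation=cv2.INTER_CUBIC)
cv2.imwrite('pics/c1.png',a[:,:,::-1])
K,C,im=load('side0'); a=cv2.resize(im[150:270,200:360],(800,600),interpolation=cv2.INTER_CUBIC)
cv2.imwrite('pics/c2.png',a[:,:,::-1])
for n,pts in dict(scene0=dict(m=(271,172),l=(312,185),s=(269,219),dial=(403,292),knob=(454,276),pan=(391,226)),side0=dict(m=(297,170),l=(321,186),s=(273,205),dial=(345,299),pan=(364,233))).items():
    K,C,im=load(n)
    for k,z in dict(m=.1275,l=.1395,s=.1155,dial=.105,knob=.13,pan=.1725).items():
        if k in pts: print(n,k,onz(K,C,*pts[k],z).round(3))
E
```

```text
scene0 m [0.508 0.416 0.127]
scene0 l [0.557 0.318 0.139]
scene0 s [0.439 0.295 0.116]
scene0 dial [ 0.566 -0.001  0.105]
scene0 knob [ 0.656 -0.034  0.13 ]
scene0 pan [0.606 0.101 0.173]
side0 m [0.509 0.413 0.127]
side0 l [0.556 0.318 0.139]
side0 s [0.442 0.294 0.116]
side0 dial [0.557 0.002 0.105]
side0 pan [0.61  0.102 0.172]
```

View pics/c1.png

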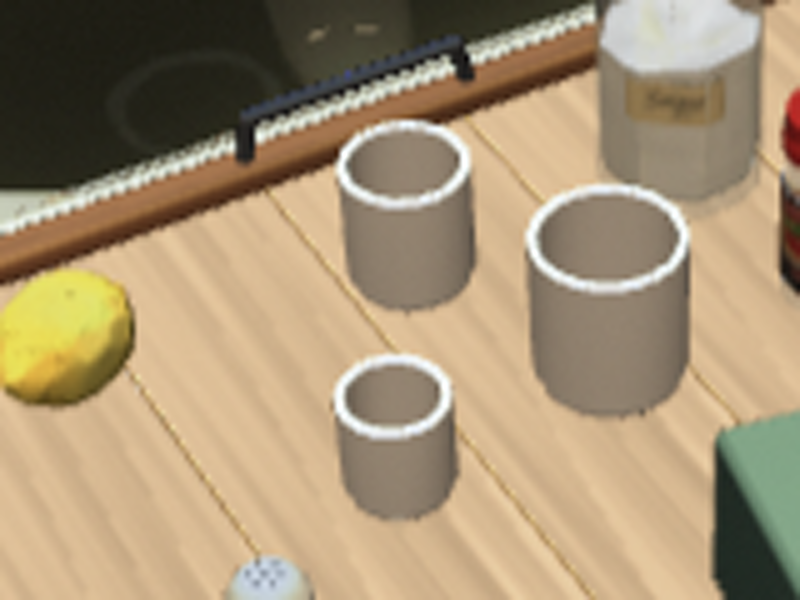

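View pics/c2.png

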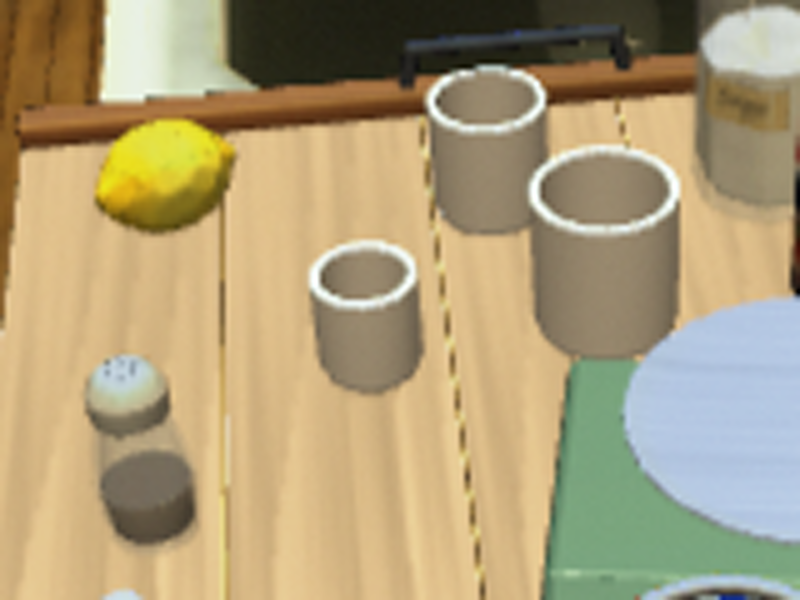

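```bash
python3 - <<'E'
from h import *
def crop(n,x,y,w,h,f):
    K,C,im=load(n); a=cv2.resize(im[y:y+h,x:x+w],(800,600),interpolation=cv2.INTER_CUBIC)
    cv2.imwrite('pics/'+f+'.png',a[:,:,::-1])
crop('scene0',330,190,160,120,'c3'); crop('scene0',330,245,160,120,'c4');crop('side0',290,205,160,120,'c5')
# beaker mid rim whites
for n,(x0,y0,x1,y1) in dict(scene0=(255,160,288,186),side0=(284,160,311,180)).items():
    K,C,im=load(n); g=im.min(2)[y0:y1,x0:x1]>200
    ys,xs=np.nonzero(g); e=cv2.fitEllipse(cv2.convexHull(np.c_[xs,ys].astype(np.int32)))
    c=(e[0][0]+x0,e[0][1]+y0); print(n,e,c,onz(K,C,*c,.1275))
for k,p,z in [('sugar',(326,119),.2155),('spice',(356,161),.1665),('salt',(243,257),.1515)]:
    K,C,_=load('scene0');print(k,onz(K,C,*p,z).round(3))
E
```

```text
scene0 ((12.750293731689453, 9.951300621032715), (20.273160934448242, 30.82149887084961), 106.8338623046875) (267.75029373168945, 169.95130062103271) [0.50546651 0.42655628 0.1275    ]
side0 ((12.833564758300781, 9.419913291931152), (12.307243347167969, 23.251449584960938), 87.3556137084961) (296.8335647583008, 169.41991329193115) [0.50893724 0.41545851 0.1275    ]
sugar [0.653 0.418 0.216]
spice [0.663 0.31  0.166]
salt [0.334 0.193 0.151]
```

View pics/c3.png

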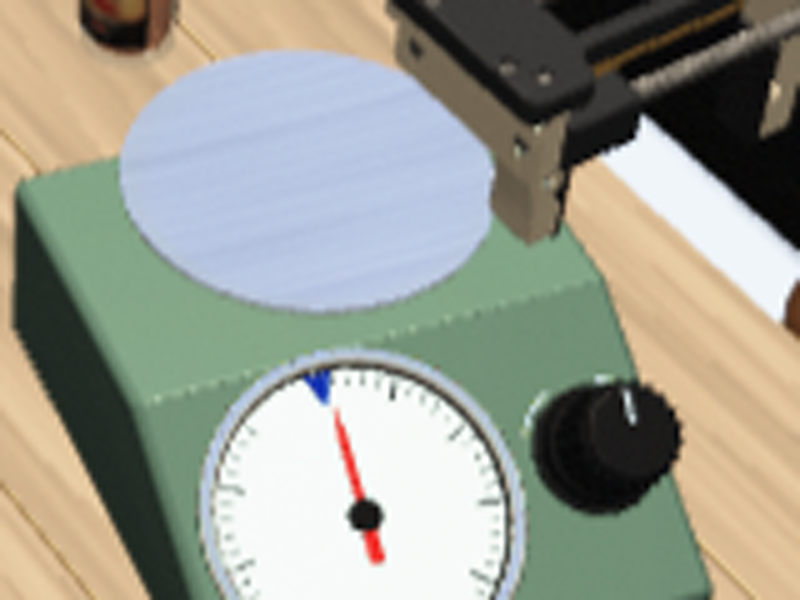

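View pics/c4.png

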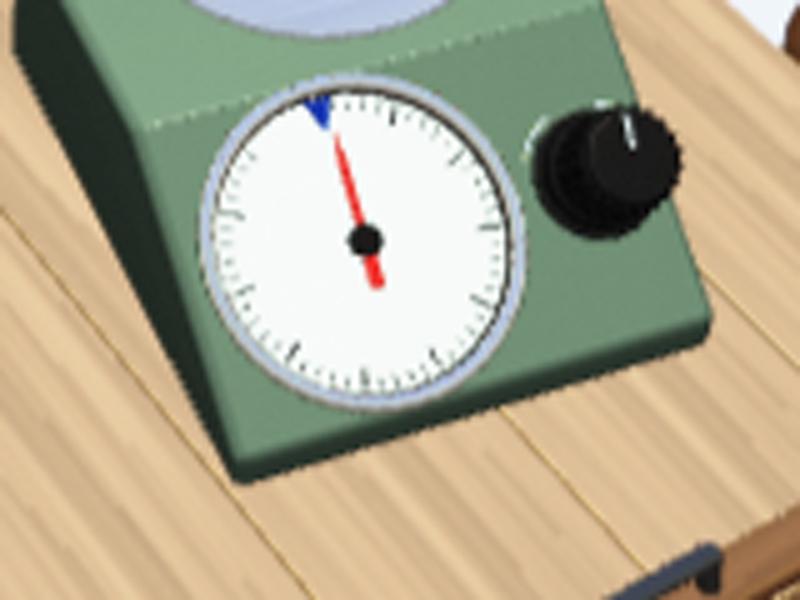

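View pics/c5.png

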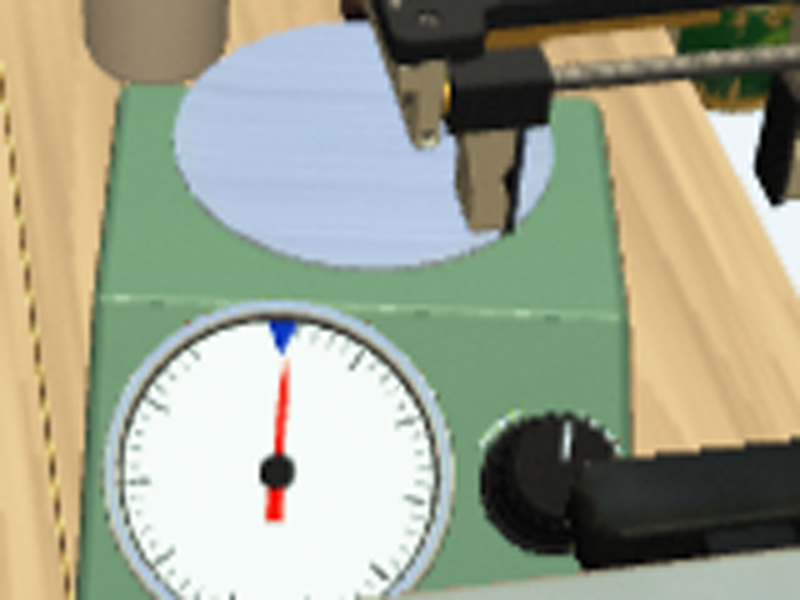

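```bash
cat >> h.py <<'E'
def tri(obs):
    A=np.zeros((3,3));b=np.zeros(3);L=[]
    for n,u,v in obs:
        K,C,_=load(n);o,d=ray(K,C,u,v);M=np.eye(3)-np.outer(d,d);A+=M;b+=M@o;L.append((M,o))
    p=np.linalg.solve(A,b);return p,[round(1000*np.linalg.norm(M@(p-o)),1) for M,o in L]
E
python3 - <<'E'
from h import *
P={}
for k,o in dict(dial=[('scene0',403,293),('side0',345.4,299.4),('wrist0',519.5,217)],
 knob=[('scene0',457,277),('side0',403,298.5),('wrist0',377,172)],
 zero=[('scene0',394.4,270.4),('side0',346.6,275.6),('wrist0',514,286)],
 pan=[('scene0',391.6,226.2),('side0',363,234)],
 mid=[('scene0',270.6,173),('side0',297.2,169.8)]).items():
    P[k],e=tri(o);print(k,P[k].round(4),e)
d=P['zero']-P['dial'];print('zero dir',np.degrees(np.arctan2(d[1],d[0])),np.linalg.norm(d),np.degrees(np.arctan2(d[2],np.hypot(*d[:2]))))
d=P['knob']-P['dial'];print('knob dir',np.degrees(np.arctan2(d[1],d[0]))+90,np.linalg.norm(d))
E
```

```text
dial [ 0.5534 -0.0158  0.1257] [np.float64(0.4), np.float64(1.0), np.float64(0.6)]
knob [ 0.646  -0.048   0.1486] [np.float64(2.0), np.float64(1.2), np.float64(2.7)]
zero [0.561  0.0222 0.1459] [np.float64(1.5), np.float64(1.8), np.float64(0.8)]
pan [0.6084 0.1026 0.1696] [np.float64(0.3), np.float64(0.3)]
mid [0.5098 0.4217 0.1214] [np.float64(0.9), np.float64(0.9)]
zero dir 78.71630888104669 0.04373350954540107 27.516684840276984
knob dir 70.84356623133299 0.10068737129854924
```

Emit:
jog_arm(
  commands=[
    [0,0,30,7],
    [0,0,30,7],
    [0,0,30,7],
    [-14,35,0,4],
    [-14,35,0,4],
    [-14,35,0,4],
    [-14,35,0,4],
    [-14,35,0,4],
    [-14,35,0,4],
    [-14,35,0,4],
  ],
)

```text
clock: 0.98
tool_pos: [0.5759, 0.2464, 0.2954]
orientation: [180.0, 0.0, -40.8]
force: [1.1, 0.8, 0.2]
opening: 0.0874
```

Emit:
jog_arm(
  commands=[
    [-14,33,0,1],
    [-14,33,0,0],
    [-14,33,0,0],
    [-14,33,0,0],
    [-12,36,0,0],
    [0,0,-10,0],
    [0,0,-10,0],
    [0,0,0,0],
    [0,0,0,0],
    [0,0,0,0],
  ],
)

```text
clock: 1.82
tool_pos: [0.5096, 0.4119, 0.2758]
orientation: [-180.0, -0.0, -40.1]
force: [-0.5, 0.2, 0.8]
opening: 0.0878
```

```bash
python3 - <<'E'
from h import *
o=get_obs();print(o['clock'],o['tool_pos'],o['orientation'])
K,C,im=shot('wrist','w1')
print(proj(K,C,[[.509,.413,.1275],[.557,.318,.1395],[.653,.418,.2155]]))
E
```

```text
1.8167 [0.50962236 0.41194233 0.2758098 ] [-1.79996469e+02 -2.09106101e-02 -4.00683700e+01]
[[320.04168611 218.57577657]
 [380.3856782   84.15986241]
 [132.36218052  54.94861718]]
```

View pics/w1.png

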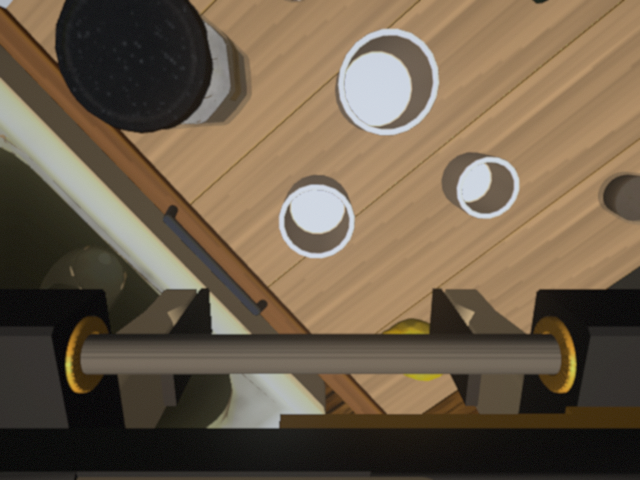

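Emit:
jog_arm(
  commands=[
    [0,3,-20,0],
    [0,0,-20,0],
    [0,0,-20,0],
    [0,0,-20,0],
    [0,0,-20,0],
    [0,0,-20,0],
    [0,0,-20,0],
    [0,0,-20,0],
    [0,0,-14,0],
    [0,0,-12,0],
  ],
)

```text
clock: 2.7
tool_pos: [0.5095, 0.4152, 0.0888]
orientation: [180.0, -0.0, -40.1]
force: [0.3, 0.2, -0.1]
opening: 0.0872
```

Emit:
jog_arm(
  commands=[
    [0,0,0,0],
    [0,0,0,0],
    [0,0,0,0],
    [0,0,0,0],
    [0,0,0,0],
    [0,0,0,0],
    [0,0,0,0],
    [0,0,0,0],
    [0,0,0,0],
    [0,0,0,0],
  ],
  fingers=45,
)

```text
clock: 3.53
tool_pos: [0.5094, 0.4165, 0.0907]
orientation: [-179.9, -0.0, -40.0]
force: [-1.4, -0.8, 6.0]
opening: 0.0595
```

Emit:
jog_arm(
  commands=[
    [0,0,10,0],
    [0,0,20,0],
    [0,0,25,0],
    [0,0,25,0],
    [0,0,25,0],
    [0,0,25,0],
    [0,0,25,0],
    [0,0,25,0],
    [0,0,10,0],
    [0,0,0,0],
  ],
)

```text
clock: 4.37
tool_pos: [0.5096, 0.4168, 0.2825]
orientation: [-179.7, 0.0, -40.0]
force: [-0.9, -0.3, -1.0]
opening: 0.0596
```

```bash
python3 - <<'E'
from h import *
shot('scene','s2');o=get_obs();print(o['tool_pos'],o['force'],o['opening'])
E
```

```text
[0.50888098 0.4162648  0.2799238 ] [-0.10444733  0.88854265 -3.72289969] 0.05932731392380766
```

View pics/s2.png

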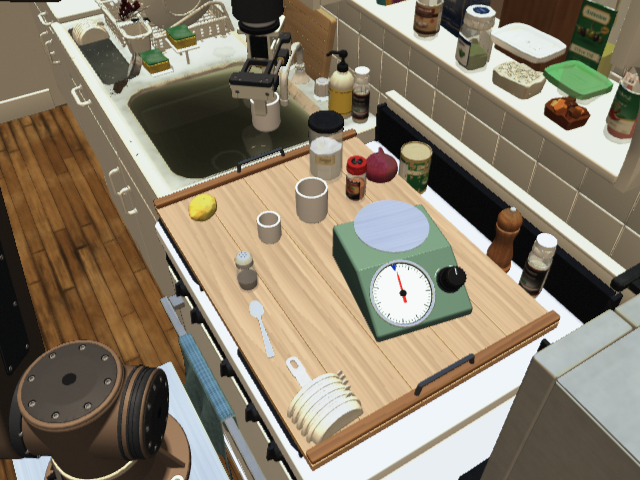

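Emit:
jog_arm(
  commands=[
    [5,-15,0,-3],
    [10,-33,0,-5],
    [10,-34,0,-6],
    [10,-34,0,-6],
    [10,-34,0,-6],
    [10,-34,0,-6],
    [10,-34,0,-6],
    [10,-34,0,-6],
    [10,-34,0,-6],
    [9,-20,0,0],
  ],
)

```text
clock: 5.25
tool_pos: [0.602, 0.1067, 0.277]
orientation: [179.8, -0.1, -90.5]
force: [-0.2, -0.5, -2.3]
opening: 0.0591
```

```bash
python3 - <<'E'
from h import *
o=get_obs();print(o['tool_pos'],o['force'],o['orientation'])
K,C,im=shot('scene','s3')
K,C,im=shot('side','d3')
K,C,im=load('s2'); b=im.astype(int); m=((b[...,2]-b[...,0])>12)&(b.sum(2)>400);m=m.astype(np.uint8);m[:195]=0;m[260:]=0;m[:,:345]=0;m[:,440:]=0
c=max(cv2.findContours(m,0,1)[0],key=cv2.contourArea);e=cv2.fitEllipse(cv2.convexHull(c));print(e)
for z in(.1755,.1785):print(onz(K,C,*e[0],z))
E
```

```text
[0.60195436 0.10667808 0.27703028] [-0.1840177  -0.51142452 -2.3452123 ] [ 1.79783660e+02 -8.22113955e-02 -9.04619787e+01]
((391.3849792480469, 225.9781036376953), (51.96746063232422, 75.90674591064453), 95.03035736083984)
[0.60415661 0.09827449 0.1755    ]
[0.60214747 0.09587261 0.1785    ]
```

View pics/s3.png

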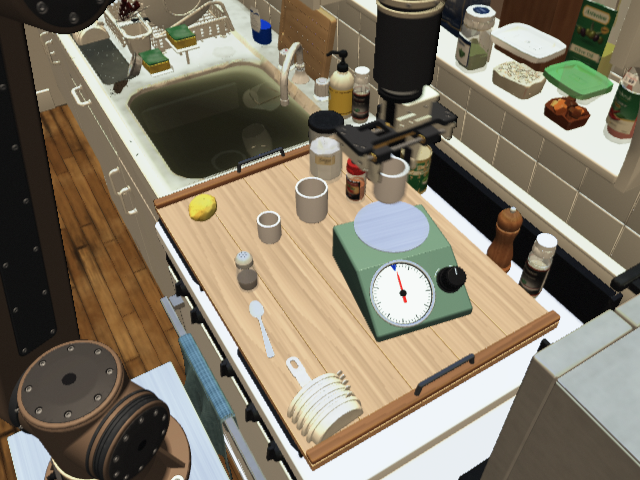

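View pics/d3.png

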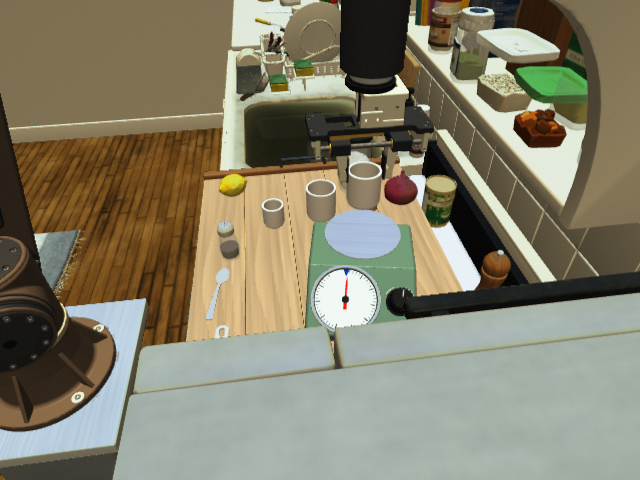

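Emit:
jog_arm(
  commands=[
    [4,-7,-5,0],
    [0,0,-10,0],
    [0,0,-14,0],
    [0,0,-14,0],
    [0,0,-12,0],
    [0,0,-9,0],
    [0,0,-6,0],
    [0,0,-3,0],
    [0,0,0,0],
    [0,0,0,0],
  ],
)

```text
clock: 6.18
tool_pos: [0.6072, 0.1032, 0.2067]
orientation: [-180.0, -0.0, -90.0]
force: [0.4, 0.2, -1.7]
opening: 0.0594
```

```bash
python3 - <<'E'
from h import *
o=get_obs();print(o['tool_pos'],o['force'],o['orientation'])
K,C,im=shot('side','d4')
cv2.imwrite('pics/d4c.png',cv2.resize(im[150:330,260:500],(800,600),interpolation=cv2.INTER_CUBIC)[:,:,::-1])
K,C,im=shot('scene','s4')
cv2.imwrite('pics/s4c.png',cv2.resize(im[140:320,300:540],(800,600),interpolation=cv2.INTER_CUBIC)[:,:,::-1])
E
```

```text
[0.60715847 0.10323617 0.20672064] [ 0.38604931  0.24834094 -1.69381189] [-1.79977180e+02 -1.25688743e-03 -8.99750225e+01]
```

View pics/d4c.png

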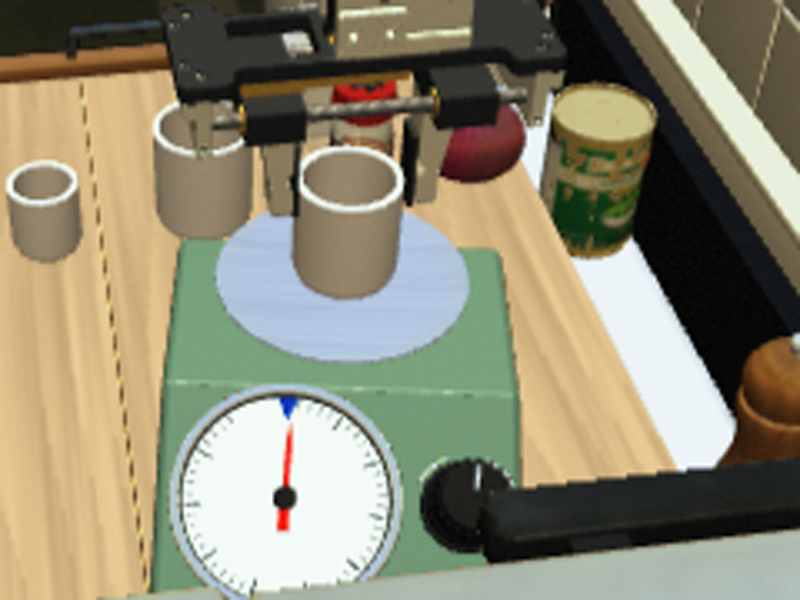

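View pics/s4c.png

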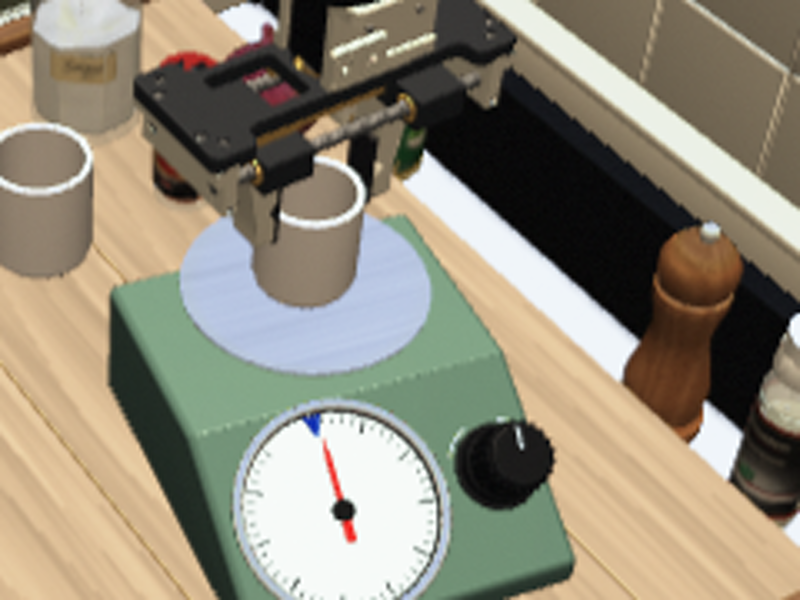

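Emit:
jog_arm(
  commands=[
    [0,-3,-2,0],
    [0,0,-2,0],
    [0,0,-2,0],
    [0,0,-1,0],
    [0,0,-1,0],
    [0,0,-1,0],
    [0,0,-1,0],
    [0,0,0,0],
    [0,0,0,0],
    [0,0,0,0],
  ],
)

```text
clock: 7.12
tool_pos: [0.6071, 0.0999, 0.1966]
orientation: [-180.0, -0.0, -90.0]
force: [0.2, -0.7, 0.0]
opening: 0.0595
```

```bash
python3 - <<'E'
from h import *
o=get_obs();print(o['tool_pos'],o['force'],o['orientation'])
K,C,im=shot('side','d5')
cv2.imwrite('pics/d5c.png',cv2.resize(im[150:330,260:500],(800,600),interpolation=cv2.INTER_CUBIC)[:,:,::-1])
E
```

```text
[0.60709632 0.09993218 0.19663199] [ 0.22243813 -0.71923428  0.02512991] [-1.79983950e+02 -3.75128104e-03 -8.99973778e+01]
```

View pics/d5c.png

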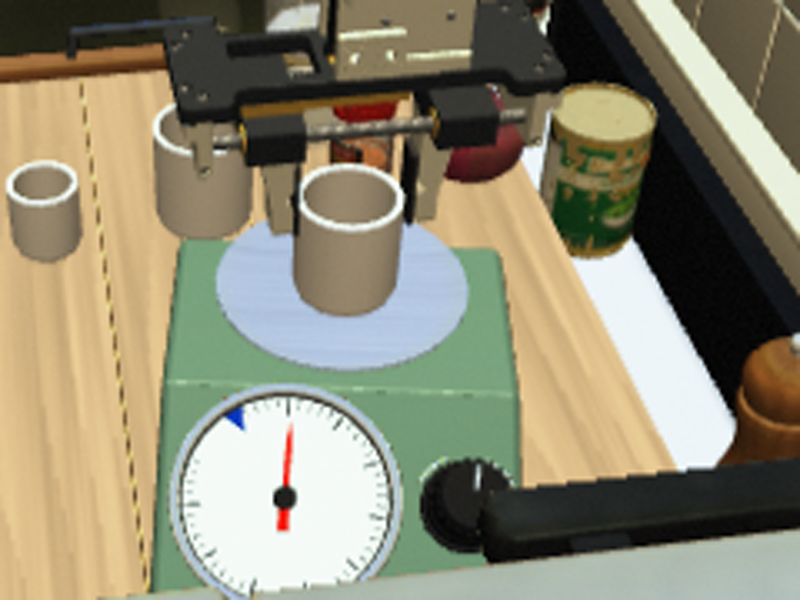

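The dial has turned about 30° (blue mark at (235,415) in the crop), so the pan is carrying most of the weight. I lower slightly and release.

Emit:
jog_arm(
  commands=[
    [0,0,-1,0],
    [0,0,0,0],
    [0,0,0,0],
    [0,0,0,0],
    [0,0,0,0],
    [0,0,0,0],
    [0,0,0,0],
    [0,0,0,0],
    [0,0,0,0],
    [0,0,0,0],
  ],
  fingers=87.6,
)

```text
clock: 8.0
tool_pos: [0.607, 0.1, 0.1955]
orientation: [-180.0, 0.0, -90.0]
force: [-0.3, 0.1, -1.1]
opening: 0.0872
```

Emit:
jog_arm(
  commands=[
    [0,0,10,0],
    [0,0,25,0],
    [0,0,25,0],
    [0,0,25,0],
    [0,0,15,0],
    [0,0,0,0],
    [0,0,0,0],
    [0,0,0,0],
    [0,0,0,0],
    [0,0,0,0],
  ],
)

```text
clock: 8.83
tool_pos: [0.6066, 0.0999, 0.2946]
orientation: [179.9, -0.0, -90.0]
force: [-0.3, -0.4, -0.1]
opening: 0.0876
```

```bash
python3 - <<'E'
from h import *
o=get_obs();print(o['tool_pos'],o['force'],o['orientation'])
K,C,im=shot('side','d6')
cv2.imwrite('pics/d6c.png',cv2.resize(im[150:330,260:500],(800,600),interpolation=cv2.INTER_CUBIC)[:,:,::-1])
K,C,im=shot('scene','s6')
cv2.imwrite('pics/s6c.png',cv2.resize(im[140:320,300:540],(800,600),interpolation=cv2.INTER_CUBIC)[:,:,::-1])
E
```

```text
[0.6065847  0.09986654 0.29455191] [-0.30338852 -0.43937347 -0.09774305] [ 1.79912344e+02 -3.55256220e-02 -8.99985883e+01]
```

View pics/d6c.png

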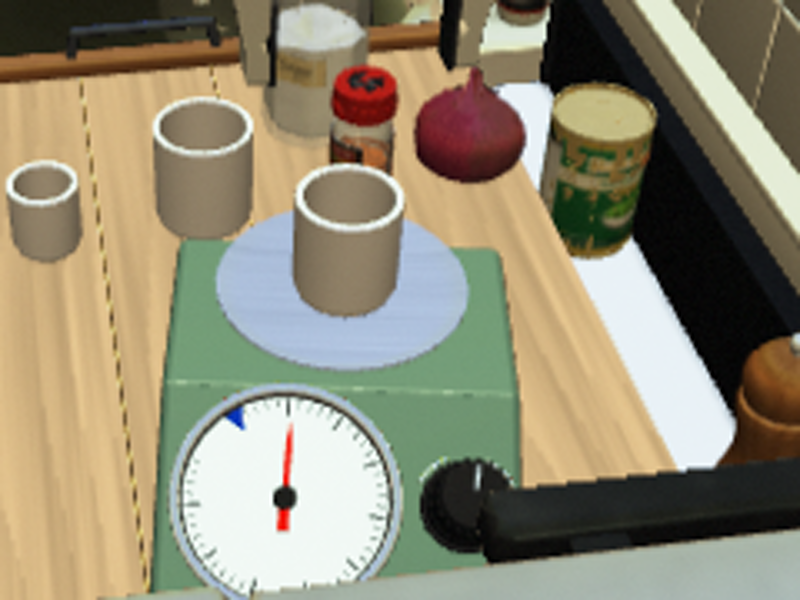

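View pics/s6c.png

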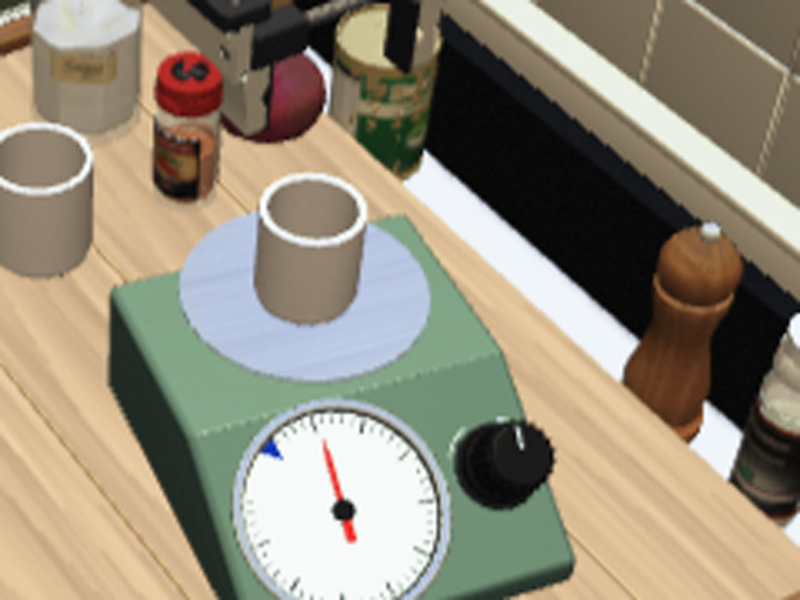

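```bash
cat >> h.py <<'E'
psi=np.radians(80.);up=np.array([np.cos(psi)*np.cos(np.radians(32)),np.sin(psi)*np.cos(np.radians(32)),np.sin(np.radians(32))])
lf=np.array([-np.sin(psi),np.cos(psi),0]);nn=np.cross(up,lf);D=np.array([.5534,-.0158,.1257])
def dial(fn):
    K,C,im=load(fn); c=proj(K,C,D)[0]
    S=30. ; r=int(70)
    # rectify dial: 10 px/mm
    G=[D+x/1000*up+y/1000*lf for x,y in[(50,50),(50,-50),(-50,-50),(-50,50)]]
    H=cv2.getPerspectiveTransform(proj(K,C,np.array(G)).astype(np.float32),np.array([[0,0],[599,0],[599,599],[0,599]],np.float32))
    w=cv2.warpPerspective(im,H,(600,600),flags=cv2.INTER_LINEAR);b=w.astype(int)
    cv2.imwrite('pics/'+fn+'_dial.png',w[:,:,::-1])
    red=(b[...,0]-b[...,1]>90)&(b[...,0]-b[...,2]>60);blu=(b[...,2]-b[...,0]>50)&(b[...,2]-b[...,1]>40)
    def big(m):
        n,l,s,ce=cv2.connectedComponentsWithStats(m.astype(np.uint8));i=1+np.argmax(s[1:,4]);return np.argwhere(l==i)[:,::-1]
    ry,rx=np.nonzero(red);bp=big(blu)
    k=np.stack([rx,ry],1).astype(float)
    vx,vy,x0,y0=cv2.fitLine(k.astype(np.float32),2,0,.01,.01).ravel()
    # spindle = black hub near centre
    hub=(b.max(2)<70);hub[:230]=0;hub[370:]=0;hub[:,:230]=0;hub[:,370:]=0
    h=big(hub).mean(0)
    far=k[np.argmax(np.linalg.norm(k-h,axis=1))]
    t=np.array([vx,vy]); t*=np.sign(np.dot(t,far-h))
    ang=lambda v:np.degrees(np.arctan2(-v[0],-v[1]))
    bm=bp.mean(0)-h; bi=bp[np.argmin(np.linalg.norm(bp-h,axis=1))]-h
    print(fn,'hub',h.round(1),'needle',round(ang(t),2),'tip',round(ang(far-h),2),round(np.linalg.norm(far-h)/6,1),'mark',round(ang(bm),2),'inner',round(ang(bi),2),round(np.linalg.norm(bi)/6,1))
E
python3 - <<'E'
from h import *
for n in['scene0','side0','s6','d6']:
    dial(n)
E
```

```text
scene0 hub [294.5 294.3] needle -3.4 tip -3.65 38.0 mark 0.09 inner -0.33 43.1
side0 hub [298.5 297. ] needle -3.59 tip -5.41 36.2 mark -1.69 inner -1.91 42.4
s6 hub [294.6 294.2] needle -3.39 tip -3.62 37.9 mark 32.93 inner 33.35 43.5
d6 hub [298.6 297. ] needle -3.57 tip -5.37 36.3 mark 31.42 inner 31.69 42.7
```

View pics/s6_dial.png

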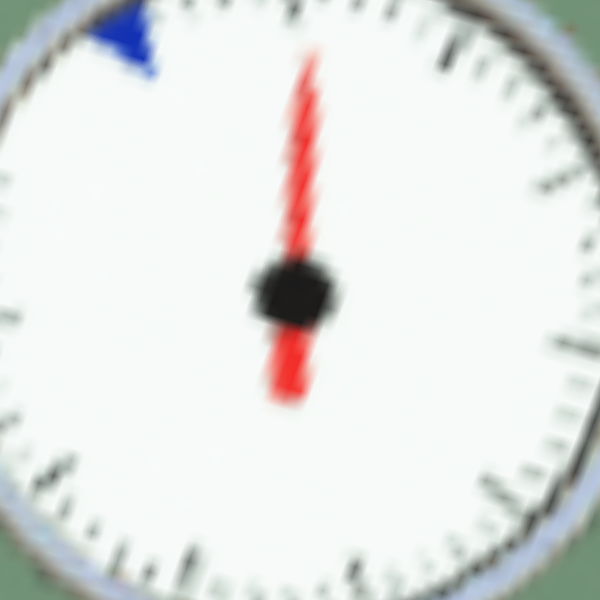

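Emit:
jog_arm(
  commands=[
    [5,-18,0,-3],
    [5,-18,0,-3],
    [5,-18,0,-3],
    [5,-18,0,-3],
    [5,-18,0,-3],
    [5,-18,0,-3],
    [5,-18,0,-3],
    [4,-20,0,-3],
    [0,0,-20,-3],
    [0,0,-20,-3],
  ],
  fingers=56,
)

```text
clock: 9.77
tool_pos: [0.6467, -0.0473, 0.2556]
orientation: [-179.9, 0.1, -120.3]
force: [0.0, 0.9, -0.8]
opening: 0.0555
```

Emit:
jog_arm(
  commands=[
    [0,0,-10,0],
    [0,0,-10,0],
    [0,0,0,0],
    [0,0,0,0],
    [0,0,0,0],
    [0,0,0,0],
    [0,0,0,0],
    [0,0,0,0],
    [0,0,0,0],
    [0,0,0,0],
  ],
)

```text
clock: 10.6
tool_pos: [0.646, -0.046, 0.2357]
orientation: [-180.0, 0.0, -120.0]
force: [0.4, -0.2, -0.6]
opening: 0.056
```

```bash
python3 - <<'E'
from h import *
o=get_obs();print(o['tool_pos'],o['orientation'],o['opening'])
K,C,im=shot('wrist','w7')
P=np.array([[.6455,-.046,.146]]);print(proj(K,C,np.vstack([P,P+.006*nn,D])))
K,C,im=shot('scene','s7');cv2.imwrite('pics/s7c.png',cv2.resize(im[140:320,300:540],(800,600),interpolation=cv2.INTER_CUBIC)[:,:,::-1])
E
```

```text
[ 0.64602885 -0.0460032   0.23572347] [-1.79982935e+02  1.39052090e-02 -1.19993763e+02] 0.05598516723962613
[[322.43584974 235.77570486]
 [320.74719304 233.37314195]
 [461.88126976 199.54555542]]
```

View pics/w7.png

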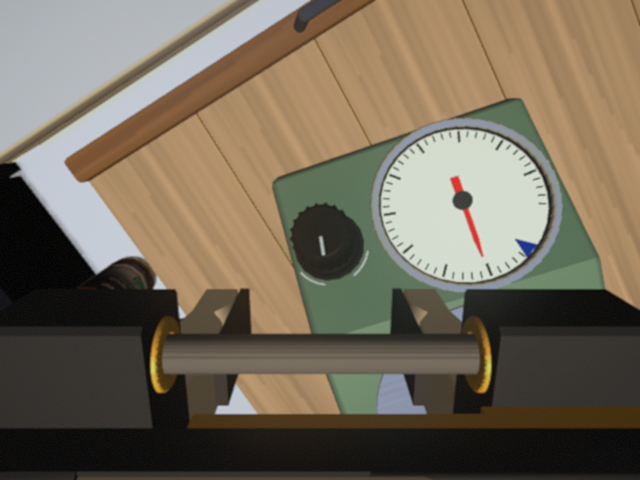

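View pics/s7c.png

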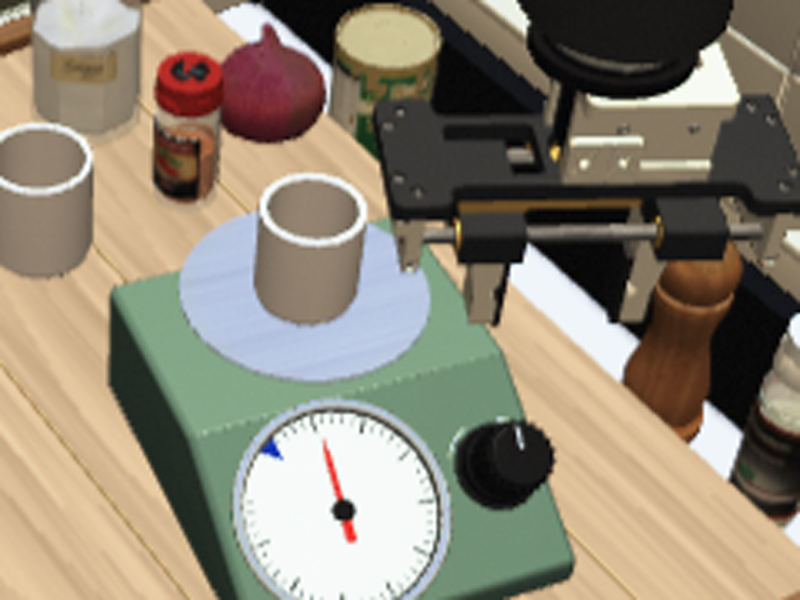

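```bash
python3 - <<'E'
from h import *
print(tri([('s6',513,209.6),('d6',499,252)]))
K,C,im=load('w7');cv2.imwrite('pics/w7c.png',cv2.resize(im[180:300,260:420],(800,600),interpolation=cv2.INTER_CUBIC)[:,:,::-1])
E
```

```text
(array([0.84275651, 0.01847174, 0.1677488 ]), [np.float64(0.7), np.float64(0.7)])
```

View pics/w7c.png

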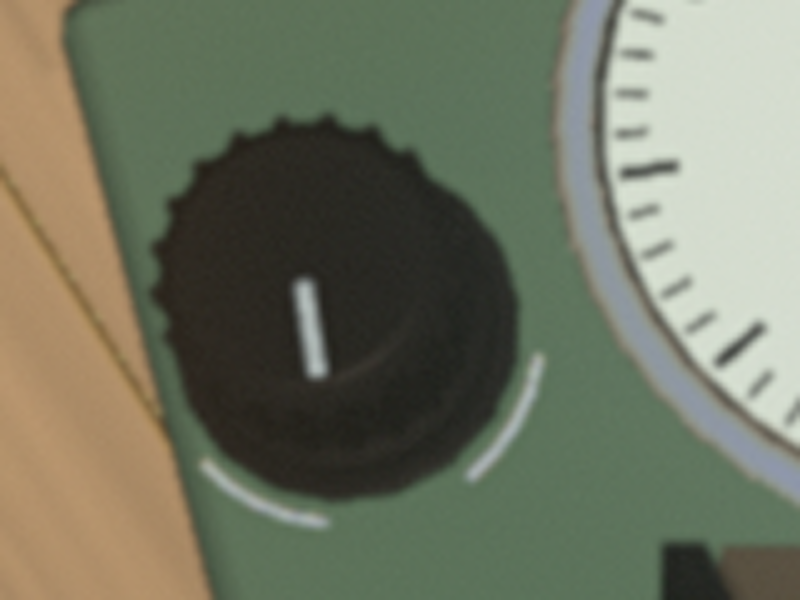

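Emit:
jog_arm(
  commands=[
    [0,0,-12,0],
    [0,0,-14,0],
    [0,0,-14,0],
    [0,0,-14,0],
    [0,0,-14,0],
    [0,0,-12,0],
    [0,0,-8,0],
    [0,0,-8,0],
    [0,0,0,0],
    [0,0,0,0],
  ],
)

```text
clock: 11.53
tool_pos: [0.646, -0.0461, 0.1393]
orientation: [180.0, -0.0, -120.0]
force: [0.2, -0.4, -0.3]
opening: 0.0562
```

Emit:
jog_arm(
  commands=[
    [0,0,0,0],
    [0,0,0,0],
    [0,0,0,0],
    [0,0,0,0],
    [0,0,0,0],
    [0,0,0,0],
    [0,0,0,0],
    [0,0,0,0],
    [0,0,0,0],
    [0,0,0,0],
  ],
  fingers=36,
)

```text
clock: 12.37
tool_pos: [0.646, -0.046, 0.1394]
orientation: [180.0, -0.0, -120.0]
force: [0.3, -0.2, 1.1]
opening: 0.0361
```

```bash
python3 - <<'E'
from h import *
o=get_obs();print(o['tool_pos'],o['orientation'],o['opening'],o['force'],o['moment'])
K,C,im=shot('scene','s8');cv2.imwrite('pics/s8c.png',cv2.resize(im[140:320,300:540],(800,600),interpolation=cv2.INTER_CUBIC)[:,:,::-1])
E
```

```text
[ 0.64596269 -0.04601782  0.13942841] [ 1.79996871e+02 -2.80560841e-03 -1.19999041e+02] 0.03609924202968183 [ 0.32284665 -0.20472234  1.12543846] [ 0.01329576 -0.01778184  0.01716685]
```

View pics/s8c.png

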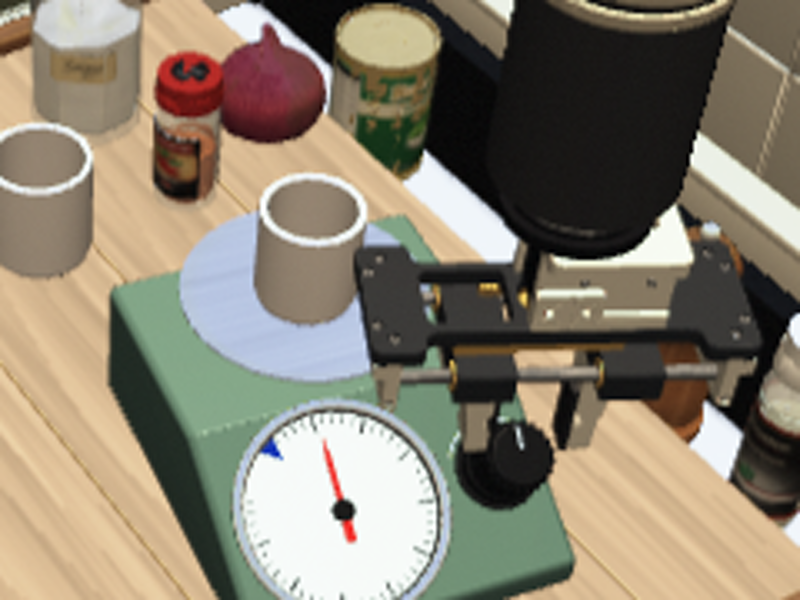

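```bash
python3 - <<'E'
from h import *
K,C,_=load('s8')
T=np.array([.646,-.046,.1394]);j=np.array([np.cos(np.radians(-30)),np.sin(np.radians(-30)),0])
p=lambda P:((proj(K,C,P)-[300,140])*10/3).round(0).tolist()
print(p(T),p(T+.018*j),p(T-.018*j),p(T+.018*j+[0,0,.04]),p(T-.018*j+[0,0,.04]))
K2,C2,im=shot('wrist','w8')
E
```

```text
[[516.0, 463.0]] [[548.0, 462.0]] [[483.0, 463.0]] [[561.0, 413.0]] [[493.0, 414.0]]
```

View pics/w8.png

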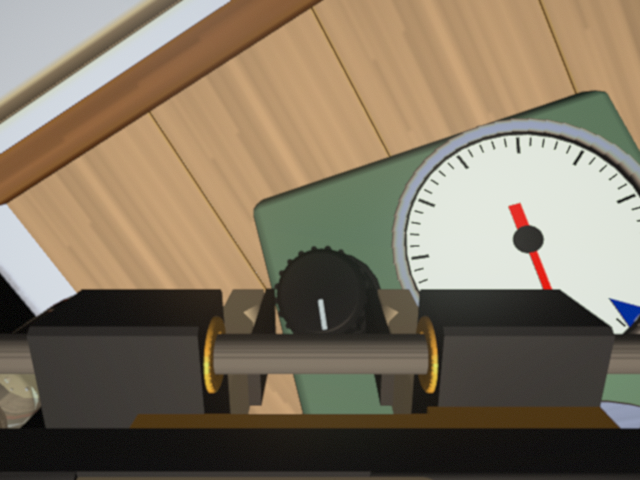

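```bash
python3 - <<'E'
from h import *
K,C,_=load('w8')
T=np.array([.646,-.046,.1394]);j=np.array([np.cos(np.radians(-30)),np.sin(np.radians(-30)),0]);q=np.array([-j[1],j[0],0])
print('tcp',proj(K,C,T),'pads at tip',proj(K,C,[T+.018*j+.0095*q,T+.018*j-.0095*q,T-.018*j+.0095*q,T-.018*j-.0095*q]).round(0).tolist())
P=np.array([.6455,-.046,.146]);print('knob top',proj(K,C,P+.006*nn), [proj(K,C,P+.006*nn+.02*v).round(0).tolist() for v in(up,-up,lf,-lf)])
print(C[:3,3]-T)
cv2.imwrite('pics/w8c.png',cv2.resize(load('w8')[2][220:420,200:467],(800,600),interpolation=cv2.INTER_CUBIC)[:,:,::-1])
E
```

```text
tcp [[321.97313316 289.65726734]] pads at tip [[282.0, 309.0], [281.0, 270.0], [362.0, 309.0], [363.0, 270.0]]
knob top [[320.47647652 293.23151145]] [[[335.0, 340.0]], [[307.0, 250.0]], [[366.0, 278.0]], [[276.0, 308.0]]]
[-0.0370037 -0.0648716  0.1798595]
```

View pics/w8c.png

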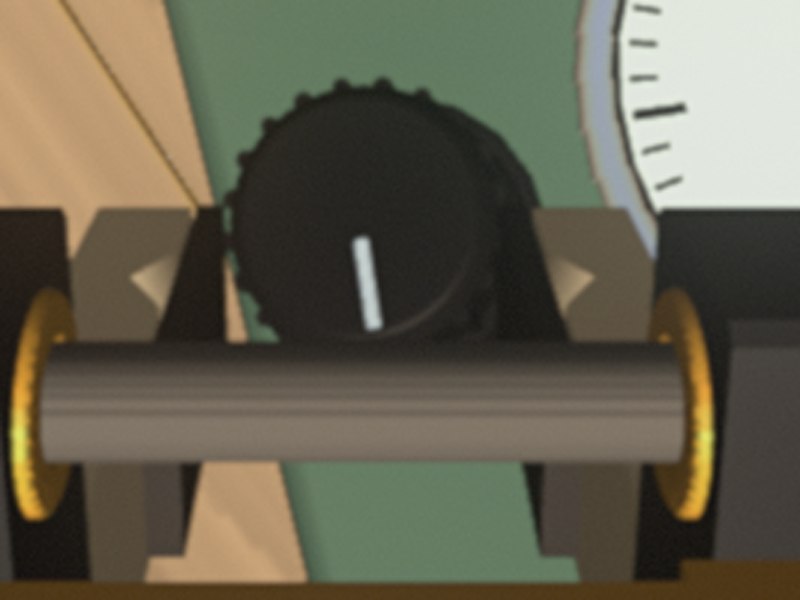

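Emit:
jog_arm(
  commands=[
    [0,0,0,0],
    [0,0,0,0],
    [0,0,0,0],
    [0,0,0,0],
    [0,0,0,0],
    [0,0,0,0],
    [0,0,0,0],
    [0,0,0,0],
    [0,0,0,0],
    [0,0,0,0],
  ],
  fingers=26,
)

```text
clock: 13.3
tool_pos: [0.6458, -0.046, 0.1394]
orientation: [180.0, -0.0, -120.0]
force: [-3.9, 2.1, 2.3]
opening: 0.0259
```

```bash
python3 - <<'E'
from h import *
o=get_obs();print(o['tool_pos'],o['orientation'],o['opening'],o['force'],o['moment'])
K,C,im=shot('scene','s9');dial('s9');cv2.imwrite('pics/s9c.png',cv2.resize(im[200:320,380:540],(800,600),interpolation=cv2.INTER_CUBIC)[:,:,::-1])
E
```

```text
[ 0.64580594 -0.04603287  0.13943909] [ 1.79985783e+02 -7.94545566e-03 -1.20000641e+02] 0.025881467416363678 [-3.9243686   2.08267687  2.31799049] [0.7826148  1.39658888 0.04695051]
s9 hub [294.6 294.3] needle -3.4 tip -3.62 38.0 mark 32.91 inner 32.55 43.6
```

View pics/s9c.png

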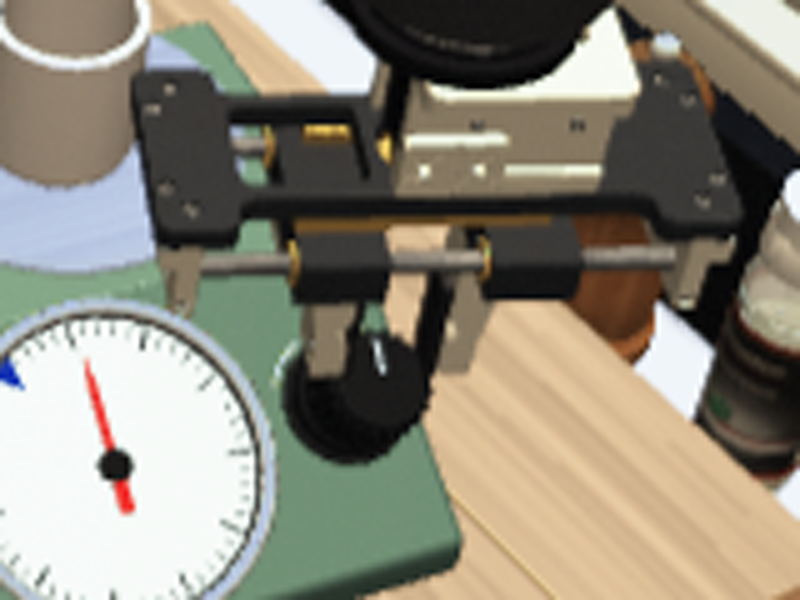

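```bash
python3 - <<'E'
from h import *
a,e1=tri([('scene0',455,268),('side0',403.4,289),('w7',323.6,255.4)]);b,e2=tri([('scene0',456.4,275),('side0',403.4,296.6),('w7',321,236)])
print(a,e1,b,e2)
print(tri([('scene0',455,268),('side0',403.4,289)]),tri([('scene0',456.4,275),('side0',403.4,296.6)]))
K,C,im=load('w7');d,e=tri([('scene0',403,293),('side0',345.4,299.4),('w7',462,200)]);print(d,e)
for x in(a,b): 
    r=x-D;print('up',r@up,'left',r@lf,'n',r@nn)
E
```

```text
[ 0.64921033 -0.03814354  0.16053024] [np.float64(0.6), np.float64(0.6), np.float64(0.0)] [ 0.64625234 -0.04791173  0.15260213] [np.float64(0.7), np.float64(1.4), np.float64(0.8)]
(array([ 0.6492727 , -0.03802655,  0.16040372]), [np.float64(0.6), np.float64(0.6)]) (array([ 0.6482872 , -0.04566487,  0.14951528]), [np.float64(0.8), np.float64(0.8)])
[ 0.55374881 -0.01528008  0.12476437] [np.float64(0.3), np.float64(0.7), np.float64(0.5)]
up 0.013905908930623953 left -0.09823467303213236 n 0.03238169562327528
up 0.0011110070727076106 left -0.0970178524408343 n 0.031028178096308145
```

```bash
python3 - <<'E'
from h import *
K,C,im=shot('wrist','w10')
cv2.imwrite('pics/w10c.png',cv2.resize(im[220:420,200:467],(800,600),interpolation=cv2.INTER_CUBIC)[:,:,::-1])
K,C,im=shot('side','d10')
cv2.imwrite('pics/d10c.png',cv2.resize(im[220:340,330:490],(800,600),interpolation=cv2.INTER_CUBIC)[:,:,::-1])
E
```

```text
(no output)
```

View pics/w10c.png

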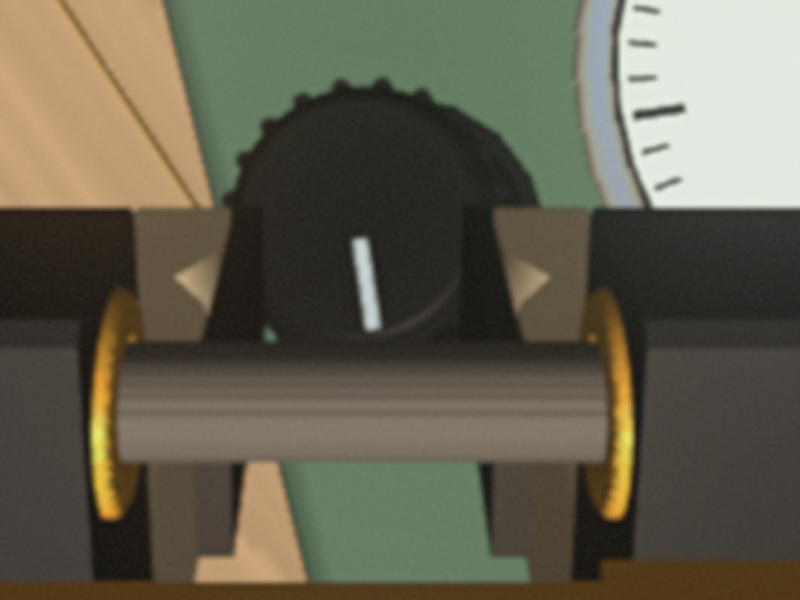

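View pics/d10c.png

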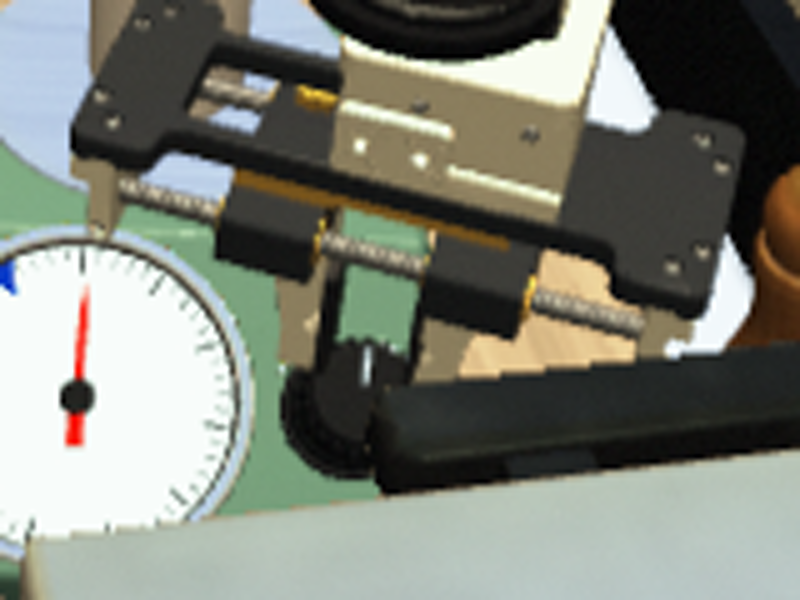

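Emit:
jog_arm(
  commands=[
    [0,0,0,0],
    [0,0,0,0],
    [0,0,0,0],
    [0,0,0,0],
    [0,0,0,0],
    [0,0,-3,0],
    [0,0,-3,0],
    [0,0,-3,0],
    [0,0,-3,0],
    [0,0,0,0],
  ],
  fingers=56,
)

```text
clock: 14.28
tool_pos: [0.6455, -0.046, 0.1264]
orientation: [179.9, -0.0, -120.0]
force: [-0.2, -0.7, -0.5]
opening: 0.0555
```

```bash
python3 - <<'E'
from h import *
o=get_obs();print(o['tool_pos'],o['force'],o['moment'])
K,C,im=shot('wrist','w11')
cv2.imwrite('pics/w11c.png',cv2.resize(im[220:420,200:467],(800,600),interpolation=cv2.INTER_CUBIC)[:,:,::-1])
K,C,im=shot('scene','s11');cv2.imwrite('pics/s11c.png',cv2.resize(im[200:320,380:540],(800,600),interpolation=cv2.INTER_CUBIC)[:,:,::-1])
T=o['tool_pos'];j=np.array([np.cos(np.radians(-30)),np.sin(np.radians(-30)),0]);q=np.array([-j[1],j[0],0])
K,C,_=load('w11')
for s in (1,-1):
  for f in(-.0095,0,.0095): print(s,f,proj(K,C,[T+s*.028*j+f*q+[0,0,z] for z in(0,.004,.008,.012)]).round(0).tolist())
E
```

```text
[ 0.64546516 -0.04603423  0.12641885] [-0.20077152 -0.65721615 -0.46778827] [-0.01465098 -0.02024594 -0.0439348 ]
1 -0.0095 [[259.0, 270.0], [257.0, 273.0], [256.0, 276.0], [255.0, 280.0]]
1 0 [[260.0, 290.0], [258.0, 293.0], [257.0, 297.0], [256.0, 301.0]]
1 0.0095 [[260.0, 309.0], [259.0, 313.0], [258.0, 317.0], [257.0, 321.0]]
-1 -0.0095 [[385.0, 270.0], [387.0, 273.0], [388.0, 276.0], [389.0, 279.0]]
-1 0 [[384.0, 290.0], [386.0, 293.0], [387.0, 297.0], [389.0, 301.0]]
-1 0.0095 [[384.0, 309.0], [385.0, 313.0], [386.0, 317.0], [388.0, 321.0]]
```

View pics/w11c.png

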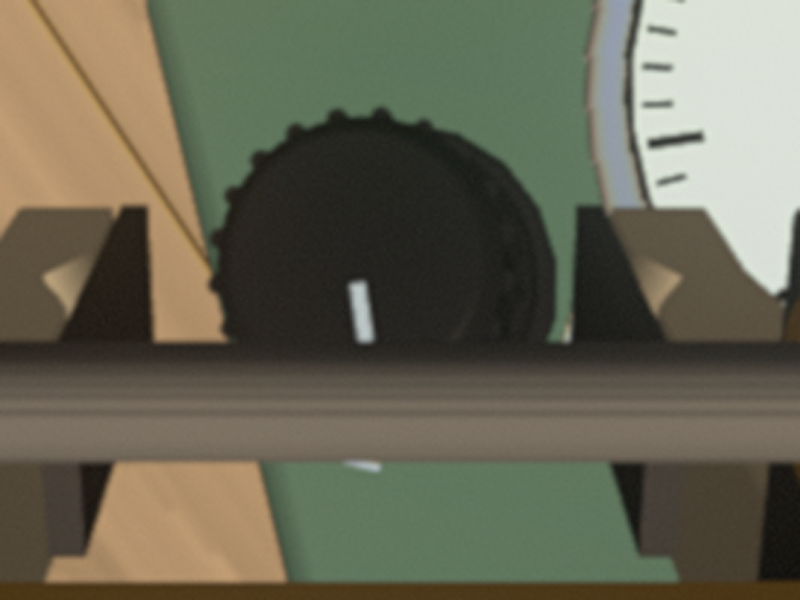

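View pics/s11c.png

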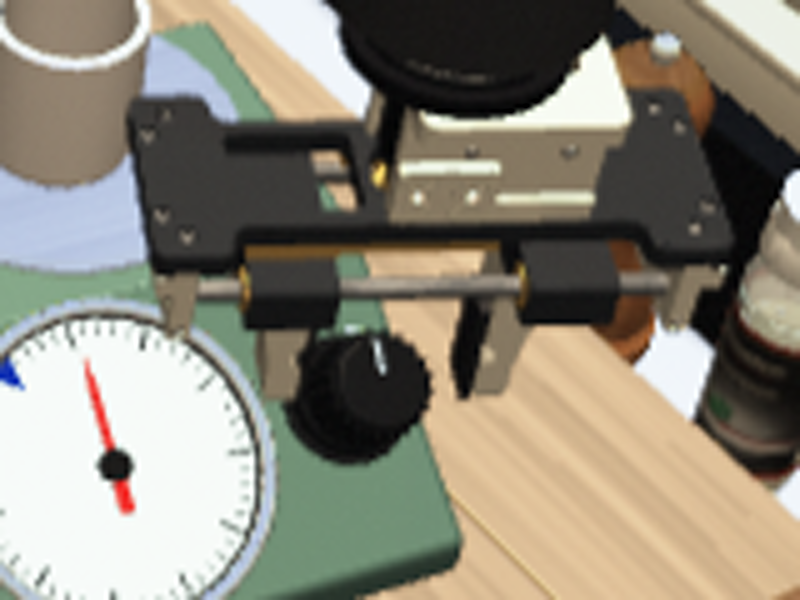

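Emit:
jog_arm(
  commands=[
    [0,0,-2,0],
    [0,0,-2,0],
    [0,0,-2,0],
    [0,0,-2,0],
    [0,0,-2,0],
    [0,0,-2,0],
    [0,0,0,0],
    [0,0,0,0],
    [0,0,0,0],
    [0,0,0,0],
  ],
)

```text
clock: 15.22
tool_pos: [0.646, -0.046, 0.1156]
orientation: [-180.0, 0.0, -120.0]
force: [0.4, -0.6, 0.4]
opening: 0.0559
```

Emit:
jog_arm(
  commands=[
    [0,0,0,0],
    [0,0,0,0],
    [0,0,0,0],
    [0,0,0,0],
    [0,0,0,0],
    [0,0,0,0],
    [0,0,0,0],
    [0,0,0,0],
    [0,0,0,0],
    [0,0,0,0],
  ],
  fingers=30,
)

```text
clock: 16.05
tool_pos: [0.6447, -0.0454, 0.1153]
orientation: [179.9, -0.0, -120.0]
force: [-4.1, 2.3, 3.5]
opening: 0.0403
```

```bash
python3 - <<'E'
from h import *
o=get_obs();print(o['tool_pos'],o['orientation'],o['opening'],o['force'],o['moment'])
K,C,im=shot('scene','s12');dial('s12');cv2.imwrite('pics/s12c.png',cv2.resize(im[200:320,380:540],(800,600),interpolation=cv2.INTER_CUBIC)[:,:,::-1])
E
```

```text
[ 0.64465956 -0.04544059  0.11534225] [ 1.79872591e+02 -3.39106940e-02 -1.19987204e+02] 0.040322011414854635 [-4.12864235  2.25047767  3.50131792] [1.34382546 1.84032756 0.15319936]
s12 hub [294.6 294.4] needle -3.4 tip -3.84 38.3 mark 32.91 inner 33.33 43.6
```

View pics/s12c.png

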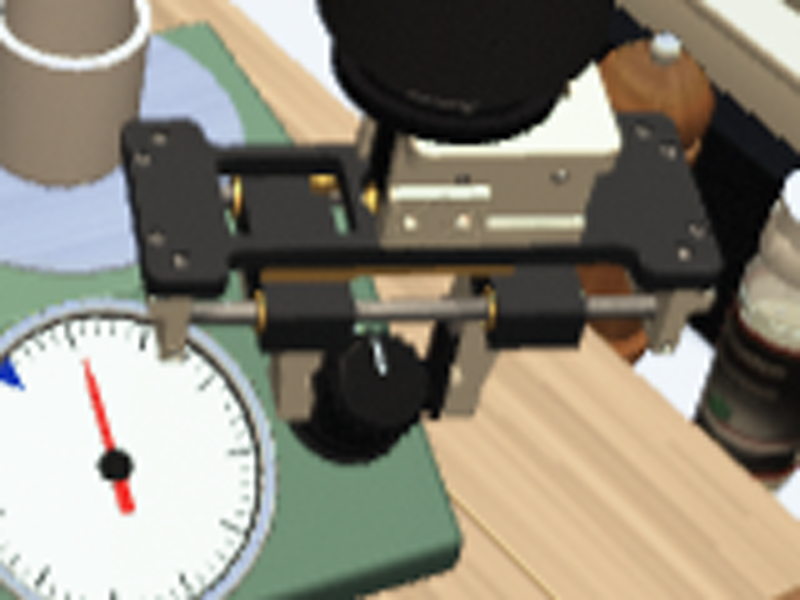

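Emit:
jog_arm(
  commands=[
    [0,0,0,3],
    [0,0,0,4],
    [0,0,0,5],
    [0,0,0,5],
    [0,0,0,5],
    [0,0,0,5],
    [0,0,0,5],
    [0,0,0,5],
    [0,0,0,5],
    [0,0,0,3],
  ],
)

```text
clock: 16.93
tool_pos: [0.6463, -0.0467, 0.1168]
orientation: [-179.9, -0.0, -74.8]
force: [-6.6, -4.3, 6.4]
opening: 0.0409
```

```bash
python3 - <<'E'
from h import *
o=get_obs();print(o['tool_pos'],o['orientation'],o['opening'],o['force'],o['moment'])
K,C,im=shot('scene','s13');dial('s13');cv2.imwrite('pics/s13c.png',cv2.resize(im[200:320,380:540],(800,600),interpolation=cv2.INTER_CUBIC)[:,:,::-1])
E
```

```text
[ 0.64633876 -0.0467362   0.11684506] [-1.79918483e+02 -4.77373527e-02 -7.47990898e+01] 0.04088562880460369 [-6.59366958 -4.27274629  6.44679593] [-0.75968181  1.76124274 -0.64767198]
s13 hub [294.6 294.2] needle 7.54 tip 7.56 36.2 mark 32.91 inner 32.55 43.5
```

View pics/s13c.png

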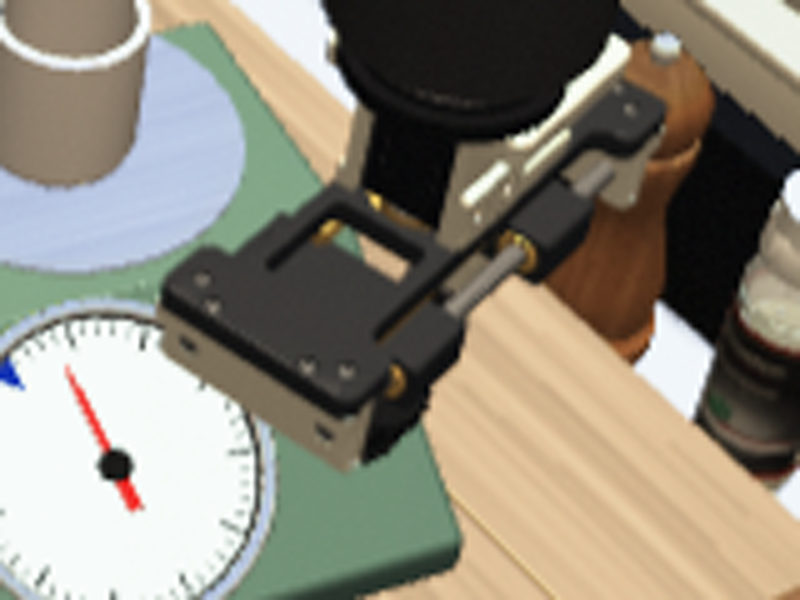

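Emit:
jog_arm(
  commands=[
    [0,0,0,0],
    [0,0,0,0],
    [0,0,0,0],
    [0,0,0,0],
    [0,0,0,-7],
    [0,0,0,-7],
    [0,0,0,-7],
    [0,0,0,-7],
    [0,0,0,-7],
    [0,0,0,-7],
  ],
  fingers=56,
)

```text
clock: 17.82
tool_pos: [0.646, -0.0459, 0.1152]
orientation: [180.0, -0.0, -117.3]
force: [-0.8, -0.3, 0.0]
opening: 0.0562
```

Emit:
jog_arm(
  commands=[
    [0,0,0,-5],
    [0,0,0,0],
    [0,0,0,0],
    [0,0,0,0],
    [0,0,0,0],
    [0,0,0,0],
    [0,0,0,0],
    [0,0,0,0],
    [0,0,0,0],
    [0,0,0,0],
  ],
  fingers=30,
)

```text
clock: 18.65
tool_pos: [0.6447, -0.0452, 0.115]
orientation: [179.9, -0.0, -121.8]
force: [-5.1, 3.8, 3.0]
opening: 0.0409
```

Emit:
jog_arm(
  commands=[
    [0,0,0,4],
    [0,0,0,5],
    [0,0,0,5],
    [0,0,0,5],
    [0,0,0,5],
    [0,0,0,5],
    [0,0,0,5],
    [0,0,0,5],
    [0,0,0,5],
    [0,0,0,3],
  ],
)

```text
clock: 19.48
tool_pos: [0.6464, -0.0465, 0.1165]
orientation: [-179.9, -0.0, -74.6]
force: [-2.5, -1.7, 5.4]
opening: 0.041
```

```bash
python3 - <<'E'
from h import *
o=get_obs();print(o['tool_pos'],o['orientation'],o['opening'],o['force'],o['moment'])
K,C,im=shot('scene','s14');dial('s14');shot('side','d14');dial('d14')
E
```

```text
[ 0.64638294 -0.04647397  0.1165098 ] [-1.79921735e+02 -3.33313593e-02 -7.45754638e+01] 0.04096384695453686 [-2.54507621 -1.71911198  5.41738419] [-0.34800986 -0.04596281 -0.79336536]
s14 hub [294.5 294.4] needle 19.73 tip 19.0 38.1 mark 32.88 inner 32.52 43.6
d14 hub [298.4 297. ] needle 19.72 tip 19.58 37.5 mark 31.37 inner 31.35 42.7
```

Emit:
jog_arm(
  commands=[
    [0,0,0,0],
    [0,0,0,0],
    [0,0,0,0],
    [0,0,0,0],
    [0,0,0,-7],
    [0,0,0,-7],
    [0,0,0,-7],
    [0,0,0,-7],
    [0,0,0,-7],
    [0,0,0,-7],
  ],
  fingers=56,
)

```text
clock: 20.42
tool_pos: [0.646, -0.0459, 0.1152]
orientation: [180.0, -0.0, -117.3]
force: [-1.0, -0.5, 0.6]
opening: 0.056
```

Emit:
jog_arm(
  commands=[
    [0,0,0,-5],
    [0,0,0,0],
    [0,0,0,0],
    [0,0,0,0],
    [0,0,0,0],
    [0,0,0,0],
    [0,0,0,0],
    [0,0,0,0],
    [0,0,0,0],
    [0,0,0,0],
  ],
  fingers=30,
)

```text
clock: 21.25
tool_pos: [0.6447, -0.0452, 0.115]
orientation: [179.9, -0.0, -121.7]
force: [-4.5, 4.3, 2.0]
opening: 0.0405
```

Emit:
jog_arm(
  commands=[
    [0,0,0,4],
    [0,0,0,5],
    [0,0,0,5],
    [0,0,0,5],
    [0,0,0,5],
    [0,0,0,5],
    [0,0,0,5],
    [0,0,0,5],
    [0,0,0,5],
    [0,0,0,3],
  ],
)

```text
clock: 22.08
tool_pos: [0.6464, -0.0465, 0.1165]
orientation: [-179.9, -0.0, -74.6]
force: [-3.5, -1.2, 5.0]
opening: 0.0408
```

```bash
python3 - <<'E'
from h import *
o=get_obs();print(o['tool_pos'],o['orientation'],o['opening'],o['force'],o['moment'])
K,C,im=shot('scene','s15');dial('s15');shot('side','d15');dial('d15')
E
```

```text
[ 0.64637984 -0.0464958   0.11650247] [-1.79923931e+02 -3.42110451e-02 -7.45506238e+01] 0.04077078032517815 [-3.52864875 -1.20285922  5.00093961] [-0.39440737 -0.04150371 -0.73742446]
s15 hub [294.3 294.3] needle 31.57 tip 32.15 35.5 mark 32.86 inner 32.49 43.5
d15 hub [298.2 296.9] needle 31.49 tip 30.38 35.3 mark 31.36 inner 32.13 42.7
```

View pics/s15_dial.png

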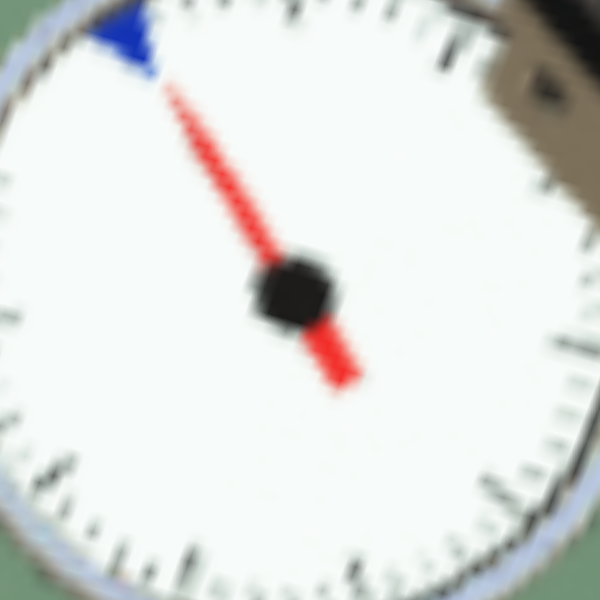

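View pics/d15_dial.png

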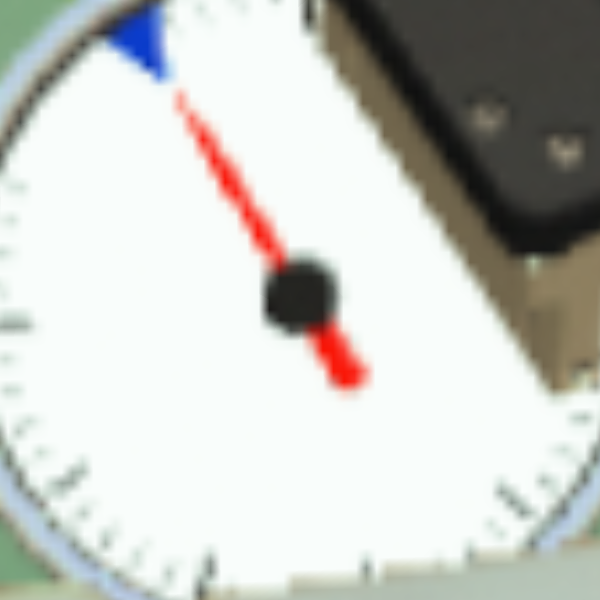

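Emit:
jog_arm(
  commands=[
    [0,0,0,0],
    [0,0,0,0],
    [0,0,0,0],
    [0,0,0,0],
    [0,0,0,0],
    [0,0,10,0],
    [0,0,20,0],
    [0,0,25,0],
    [0,0,25,0],
    [0,0,25,0],
  ],
  fingers=56,
)

```text
clock: 23.02
tool_pos: [0.6459, -0.0461, 0.2224]
orientation: [-180.0, -0.0, -75.0]
force: [0.9, -0.5, -0.7]
opening: 0.0561
```

Emit:
jog_arm(
  commands=[
    [0,0,20,0],
    [0,0,20,0],
    [0,-15,0,0],
    [0,-15,0,0],
    [0,-10,0,0],
    [0,0,0,0],
    [0,0,0,0],
    [0,0,0,0],
    [0,0,0,0],
    [0,0,0,0],
  ],
)

```text
clock: 23.85
tool_pos: [0.6459, -0.0857, 0.2601]
orientation: [180.0, 0.0, -75.0]
force: [0.2, 0.1, -0.1]
opening: 0.0559
```

```bash
python3 - <<'E'
from h import *
o=get_obs();print(o['tool_pos'],o['orientation'],o['force'])
shot('scene','s16');dial('s16');shot('side','d16');dial('d16');shot('wrist','w16');dial('w16')
K,C,im=load('s16');print('beaker rim z',)
E
```

```text
[ 0.64591865 -0.08571711  0.26008467] [ 1.79966399e+02  7.91080297e-03 -7.49821349e+01] [ 0.17514682  0.10701421 -0.11762315]
s16 hub [294.3 294.2] needle 31.76 tip 31.56 35.4 mark 32.87 inner 32.5 43.5
d16 hub [298.3 296.9] needle 31.45 tip 31.27 38.0 mark 31.38 inner 31.66 42.7Traceback (most recent call last):
  File "<stdin>", line 3, in <module>
  File "h.py", line 45, in dial
    ry,rx=np.nonzero(red);bp=big(blu)
                             ~~~^^^^^
  File "h.py", line 44, in big
    n,l,s,ce=cv2.connectedComponentsWithStats(m.astype(np.uint8));i=1+np.argmax(s[1:,4]);return np.argwhere(l==i)[:,::-1]
                                                                      ~~~~~~~~~^^^^^^^^^
    return _wrapfunc(a, 'argmax', axis=axis, out=out, **kwds)
    return bound(*args, **kwds)
ValueError: attempt to get argmax of an empty sequence
```

View pics/s16.png

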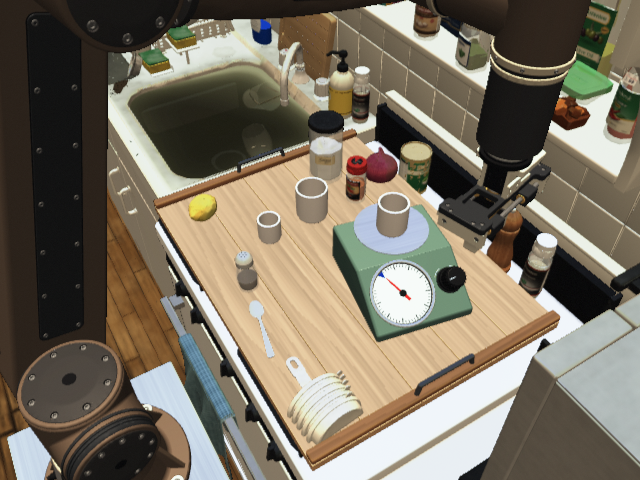

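View pics/w16.png

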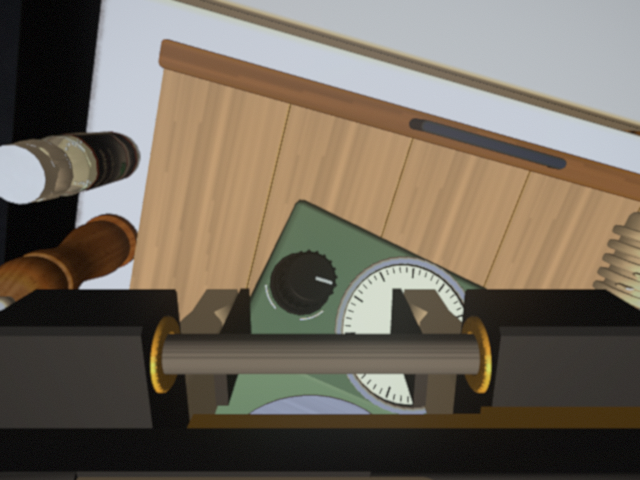

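The scene picture shows the beaker upright on the pan at (393,214), the needle pointing at the blue mark, and the other things at their old pixels. The arm is clear, so I hand the job in.

```bash
python3 -c "
from plant import close_job;print(close_job())"
```

```text
the job is handed in; nothing more can be done
None
```

I stood the middle beaker on the scale's pan and released it. I then tared the scale with three grip-and-turn strokes of the knob, about 108° anticlockwise in all. I handed the job in at about 24 s with the arm raised clear and its force reading near zero.

**Needle on the mark:** the scene view gave the needle at 31.8° and the mark at 32.5–32.9°. The side view gave 31.5° against 31.4–31.7°. The views differ by up to about 1°, or roughly 0.7 mm at the tip, against the 2.5 mm limit.

**Beaker and surroundings:** in the last scene picture the beaker stands upright near the pan's middle. I judged this by eye and did not measure it. The small and large beakers, the jars and the salt shaker look unmoved.

**Checks that failed or disagreed:**
- **Fingertip height:** in the pictures the fingertips end about 19–20 mm above the stated TCP. My first close on the knob was therefore too high and did not hold it, touching it with only about 5 N. The needle did not move. I lowered the hand by 24 mm and the grip then held.
- **Wrist check:** the last wrist-camera needle check failed, because the gripper hid the mark. I relied on the other two cameras.

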